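# Roll the climate logger display-up and dock it in the reading stand

## Task

The climate logger lies on the dark mat with its display turned away: roll it along the mat, without lifting it, until the display is on top. Then pick it up and lay it in both saddles of the sloping reading stand, its lower end against the orange foot stop (either end may be the lower) and the display facing straight out of the stand, and let go. Do not drop it or let it run off, and leave the other things where they are.

Things in the scene. Friction and masses are not known exactly. Their poses are not given: they have to be found in the camera images.
- logger: Climate logger: a smooth white cylinder with flush blue end caps, 44 mm diameter, 150 mm long, about 0.22 kg, rolls easily but stops within about 10 mm of a slow push. Origin at its middle, on its axis; x runs along its axis (y and z tell nothing of where the display is). At the start it lies level, its axis within about 50 degrees of straight away from the robot.
- display: The display of the logger, built rigidly into its side: a black 22 x 72 mm window with a green screen, flush. Origin at the logger's middle, on its axis; x along the axis, z points out through the middle of the display. At the start it faces 80 to 180 degrees away from the top, to either side. A red line runs along the opposite side; a yellow tick on each end face points to the display.
- screen (a point): Middle of the display, on the logger's surface, 22 mm from its axis.
- mat: Dark rubber mat fixed to the table, 190 mm (x, about along the logger's starting axis) by 260 mm (y, the way it rolls), 3 mm thick, a grey line near two edges. Origin at the middle of its underside, z up. The logger starts near its middle, lying on it.
- rest: Sloping rest of the reading stand. Origin: where the logger's middle is when seated, 103 mm above the table. x runs up the slope, 25 degrees above level and away from the robot, along the seated logger's axis; z points out square to the slope, the way the display must face; y is level. The orange foot stop has its face at x = -75 mm and reaches up to 6 mm below the axis.
- saddles (a point): Point at the seated logger's middle, same axes as the rest. Two black 90 degree V saddles, each 18 mm long, stand centred at x = -50 and +50 mm; their arms reach 29 mm to each side and end 7 mm below the axis. Between them the logger's sides are free over 82 mm for fingers; a grey 36 mm wide spine runs there, its top 34 mm below the axis.
- stand: Aluminium base of the reading stand, fixed to the table, 170 x 100 x 10 mm, carrying the rest. Origin at the middle of its underside, straight below the rest's origin; x points to its high side, z up.
- loupe: Bystander: black stand loupe, loose, origin at the middle of its underside; leave it.
- vial_1: Bystander: capped sample vial, loose, origin at the middle of its underside; leave it.
- strip_tin: Bystander: green round tin, loose, origin at the middle of its underside; leave it.
- eraser: Bystander: eraser, loose, origin at the middle of its underside; leave it.
- steel_weight: Bystander: steel book weight, loose, origin at the middle of its underside; leave it.
- brush: Bystander: flat brush, loose, origin at the middle of its underside; leave it.

How it is judged:
By the outcome, as a careful person would: the job done as asked, in the order asked, and still so for the second after the job is handed in, with the robot touching nothing.
It also fails if it takes over 48 s, if anything falls off the work surface, if the arm or the gripper's body presses on something with over 40 N, if the wrist force passes 120 N, or if a joint passes its speed limit or range.

## Robot

A 7-joint arm with a two-finger parallel gripper is mounted at the origin on a cart in front of the work surface, level with it; the furniture and walls round the work are solid. World frame = base frame: x ahead of the robot, y to its left, z up, the work surface at z = 0. Lengths are in m, angles in rad, forces in N, time in s.
With the tool pointing down it reaches from about 0.425 to 0.875 m from the base axis. Payload 9.9 kg.
Tool frame: the origin (TCP) lies at the very end of the fingers, on their centre line; the grasp point (between the pads) lies 19 mm behind it; z points along the fingers, y is the line along which they close (so a half turn about z gives the same grasp; the last joint's range is limited). The gripper opens to 85 mm and grips with 20 to 120 N. Pads are 22 mm wide; open, the fingers measure 114 mm over their backs; the gripper's body (76 mm by 85 mm) begins 54 mm behind the grasp point. The pads swing forward as they close: fully open they stand 13 mm farther back than shut.
Start: joints at [-1.368, 0.576, 0.025, 1.437, -0.015, 1.129, -0.057], TCP at [0.191, 0.647, 0.199] pointing down, gripper open.
Joint ranges: [-2.76, 2.76], [-0.34, 2.15], [-1.52, 1.57], [0.19, 2.46], [-1.09, 4.23], [0.17, 1.99], [-2.82, 2.82]. Speed limits (rad/s): [2.22, 2.22, 3.01, 3.01, 3.14, 3.14, 3.14].

## Interface

Orientations are given as [roll, pitch, yaw] about the fixed x, y, z axes, in that order (R = Rz(yaw) Ry(pitch) Rx(roll)).
In Python, from plant import bot gives the robot as it stands.
- The arm moves only by the tool servo_tool, never from a script. Its argument "moves" is text: rows parted by semicolons, each of 7 numbers parted by spaces: the shift along the world's x, y, z in cm, then the turn, a rotation vector about the world's x, y, z in rad, then the opening in per cent of the stroke, from 0 (shut) to 100 (fully open). In form: dx dy dz ax ay az grip; .... A call has 1 to 20 rows; each row is the pose to reach, as a shift and turn from the pose commanded when the call began; what a row does not reach only later rows make up. A row lasts 1/12 s, in which the tool goes at most 41.7 mm and 7.16 degrees, less where a joint would pass 70% of its speed; a pose out of reach is approached as far as the arm can. A call with a gripper value outside its range is refused whole. The fingers move at their own pace and stop on an object; the grip force is fixed at half the most. Time passes only in rows, so rows that repeat a pose let the fingers close. It gives the time, the measured TCP pose, the force, the opening and the grip force at its end, in the units of the state.
- bot.sense(): the state, without advancing time (a new reading comes with each control period).
- bot.snapshot(name): name is "side" or "top" or "wrist"; returns a dict with "pixels" (420x560x3 uint8, blue, green, red), "range_z" (420x560 float32, m along the optical axis (not along the pixel's ray), 0 where there is no reading), "mtx" (3x3 intrinsics, pixels), "cam_to_world" (4x4, takes a point from camera to world coordinates). Camera axes: x right, y down, z forward; pixel columns grow to the right and rows downward; lengths in m; the calibration is good to about 2 mm. A picture is of the moment at which its call begins.
- bot.sign_off(): hands the job in; it is judged then, once.
The state is a dict: "time": time; "joints": joint angles; "joint_velocities": joint speeds; "joint_efforts": joint torques, N m; "eef_pos": TCP position; "eef_rot": TCP orientation; "contact_force": force on the tool from outside, world axes, zero at the start; "torque": the same for the moment, N m; "width": finger opening in m; "finger_force": force on a finger pad.
Only numpy, scipy, OpenCV 4.12 (cv2) and the standard library are available. Lean on these libraries where they do the work, as an engineer would, in place of code of your own. Each camera call takes 0.05 s, during which the arm holds its last target. There are 200 camera calls.

## Working session

There is one attempt and no reset: what is moved stays moved. The work goes in short steps, Python scripts to look and compute and a tool call to move; the robot and the scene stay as the last step left them, time stands still between calls to the robot, and variables do not carry over. Pictures are saved under pics/ and viewed, at most 10 in all, crops included, and the job is handed in when it is done.

Besides the shell and the picture viewer there is one more tool, called as a command line: name --argument value ..., lists and objects as JSON in quotes. servo_tool: Moves the arm, as the interface text tells. Its arguments: {"type":"object","properties":{"moves":{"type":"string"}},"required":["moves"]}

```bash
mkdir -p pics; ls
cat > h.py <<'E'
import numpy as np, cv2
from plant import bot
def snap(n):
    s=bot.snapshot(n); np.savez('/tmp/%s.npz'%n,**s); return s
def world(s):
    d=s['range_z']; K=s['mtx']; v,u=np.mgrid[:d.shape[0],:d.shape[1]]
    p=np.stack([(u-K[0,2])/K[0,0]*d,(v-K[1,2])/K[1,1]*d,d],-1)
    T=s['cam_to_world']; return p@T[:3,:3].T+T[:3,3]
E
python3 - <<'E'
from h import *
for n in('top','side'):
    s=snap(n); cv2.imwrite('pics/%s0.png'%n,s['pixels']); print(n,s['cam_to_world'].round(3).tolist(),s['mtx'].tolist())
print(bot.sense())
E
```

```text
pics
top [[0.027, -0.99, 0.139, 0.345], [-1.0, -0.029, -0.009, 0.139], [0.013, -0.139, -0.99, 1.654], [0.0, 0.0, 0.0, 1.0]] [[527.0868421686099, 0.0, 277.5985159198116], [0.0, 527.0868421686099, 211.55578402902853], [0.0, 0.0, 1.0]]
side [[0.39, 0.58, -0.715, 1.407], [0.921, -0.253, 0.297, -0.216], [-0.008, -0.774, -0.633, 0.804], [0.0, 0.0, 0.0, 1.0]] [[426.54525820200416, 0.0, 284.13457962843484], [0.0, 426.54525820200416, 212.6744476889303], [0.0, 0.0, 1.0]]
{'time': 0.1, 'joints': array([-1.36781757,  0.57644621,  0.02483277,  1.43781375, -0.01499855,
        1.12899605, -0.05648133]), 'joint_velocities': array([ 0.00121255, -0.00208305,  0.00129093, -0.00261637, -0.00051829,
        0.00061525, -0.00025489]), 'joint_efforts': array([ 6.05367459e-03, -7.67310977e+01,  2.25794524e+00, -2.86605638e+01,
        1.58261490e-02,  8.51341523e-03, -2.46466152e-05]), 'eef_pos': array([0.19079384, 0.64700809, 0.19843344]), 'eef_rot': array([-3.14011521e+00,  6.87423193e-05,  2.85487811e+00]), 'contact_force': array([ 0.5706996 , -0.06147012, -0.22074484]), 'torque': array([ 0.05141868, -0.02122108,  0.01632431]), 'finger_force': 0.0, 'width': 0.08555439722651785}
```

View pics/top0.png

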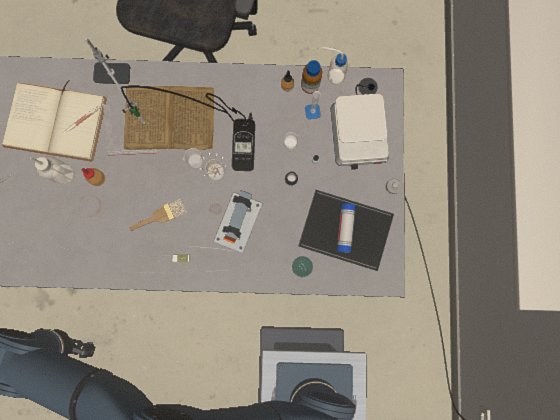

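View pics/side0.png

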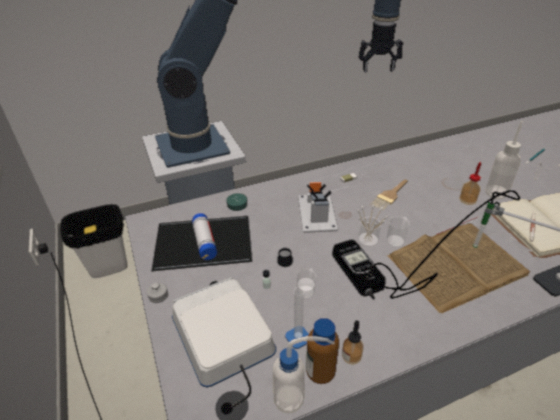

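The top view shows the logger at about (347,228) on the mat (346,230), the stand at (238,221) with its orange stop at (231,238), the tin at (302,266), and the red line near the logger's top. Next I'll measure the logger and stand.

Run:
```python
from h import *
s=dict(np.load('/tmp/top.npz')); W=world(s); px=s['pixels'].astype(int)
def box(r0,r1,c0,c1):
    m=np.zeros(px.shape[:2],bool); m[r0:r1,c0:c1]=1; return m
b,g,r=px[...,0],px[...,1],px[...,2]
# logger
m=box(190,270,325,370)&(W[...,2]>0.02)
P=W[m]; c=P.mean(0); 
rr=cv2.minAreaRect(P[:,:2].astype(np.float32)*1000); print('logger',m.sum(),c,P[:,2].max(),rr)
red=m&(r>g+40)&(r>b+40); blue=m&(b>r+40)
print('red',red.sum(),W[red].mean(0)if red.any() else'' )
ax=np.linalg.svd(P[:,:2]-c[:2],full_matrices=False)[2][0]; print('axis deg',np.degrees(np.arctan2(ax[1],ax[0])))
# mat
dark=box(180,280,290,400)&(px.sum(-1)<150)&(W[...,2]<0.015)
n,l,st,_=cv2.connectedComponentsWithStats(dark.astype(np.uint8)); k=1+st[1:,4].argmax()
rr=cv2.minAreaRect(W[l==k][:,:2].astype(np.float32)*1000); print('mat',rr,W[l==k][:,2].mean())
# stand
bs=box(180,260,205,275)&(W[...,2]>0.006)&(W[...,2]<0.02)
n,l,st,_=cv2.connectedComponentsWithStats(bs.astype(np.uint8)); 
sel=box(180,260,205,275)&(W[...,2]>0.006)
n,l,st,_=cv2.connectedComponentsWithStats(sel.astype(np.uint8));k=1+st[1:,4].argmax();sel=l==k
rr=cv2.minAreaRect(W[sel&bs][:,:2].astype(np.float32)*1000); print('stand',rr)
o=sel&(r>b+60)&(r>g+40); print('orange',o.sum(),W[o].mean(0))
hi=sel&(W[...,2]>.03);print('high',W[hi].mean(0),W[hi].max(0))
big=np.vstack([cv2.resize(px[185:275,205:275].astype(np.uint8),None,fx=6,fy=6,interpolation=cv2.INTER_CUBIC)]);b2=cv2.resize(px[185:275,300:375].astype(np.uint8),None,fx=5.04,fy=6,interpolation=cv2.INTER_CUBIC)
cv2.imwrite('pics/zoom0.png',np.hstack([big[:540,:420],b2[:540]]))
```

```text
logger 711 [ 0.52512759 -0.08342395  0.06881892] 1.6535694669852963 ((446.0610046386719, -19.254608154296875), (115.32463073730469, 357.35833740234375), 50.569091796875)
red 39 [ 0.53234695 -0.07002461  0.03634444]
axis deg -25.34595206744175
mat ((668.1073608398438, 83.63861083984375), (0.0, 0.0), 0.0) 0.013536488998576512
stand ((547.3702392578125, 246.53872680664062), (105.02582550048828, 190.1417999267578), 72.57872772216797)
orange 28 [0.4777108  0.27020529 0.06150192]
high [0.54654335 0.24450645 0.09251427] [0.62437197 0.29000087 1.65356947]
```

View pics/zoom0.png

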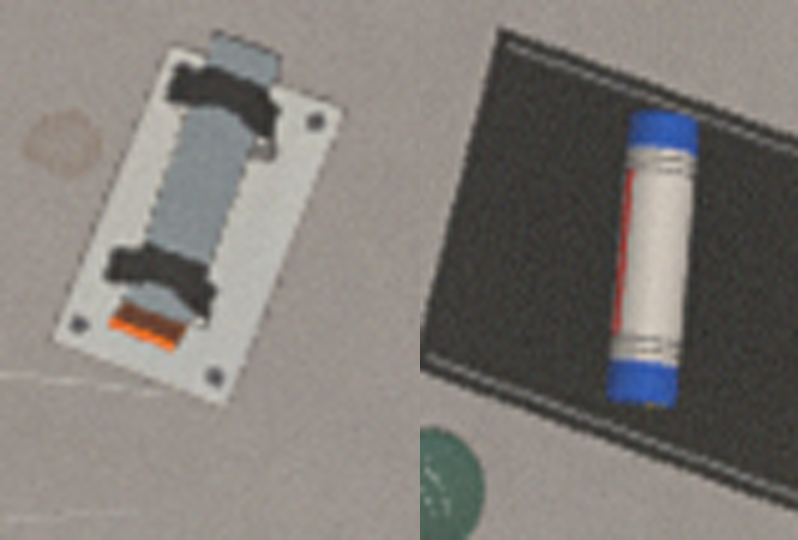

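```bash
cat >> h.py <<'E'
from scipy.optimize import least_squares
R=.022
def fitlog(P,z=.025,c0=(.585,-.075),a0=0.,free=False):
    # P surface points; returns cx,cy,yaw
    def f(q):
        d=P[:,:2]-q[:2]; s=-d[:,0]*np.sin(q[2])+d[:,1]*np.cos(q[2])
        return np.hypot(s,P[:,2]-z)-R
    q=least_squares(f,[*c0,a0],loss='soft_l1',f_scale=.003).x
    t=(P[:,:2]-q[:2])@[np.cos(q[2]),np.sin(q[2])]
    mid=(np.percentile(t,1)+np.percentile(t,99))/2
    q[:2]+=mid*np.array([np.cos(q[2]),np.sin(q[2])]); return q,np.percentile(t,99)-np.percentile(t,1)
def side_angle(p,q,z=.025):
    # angle from up, + toward the +normal (left) side
    d=p[:,:2]-q[:2]; s=-d[:,0]*np.sin(q[2])+d[:,1]*np.cos(q[2]); return np.degrees(np.arctan2(s,p[:,2]-z))
E
python3 - <<'E'
from h import *
for n,bx in(('top',(190,270,325,370)),('side',(205,265,185,222))):
    s=dict(np.load('/tmp/%s.npz'%n)); W=world(s); px=s['pixels'].astype(int);b,g,r=np.moveaxis(px,-1,0)
    m=np.zeros(b.shape,bool); m[bx[0]:bx[1],bx[2]:bx[3]]=1
    m&=(s['range_z']>0)&(W[...,2]>.015)&(W[...,2]<.06)
    q,L=fitlog(W[m]); red=m&(r>g+40)&(r>b+40)
    print(n,m.sum(),q.round(4),np.degrees(q[2]),L,'ztop',np.percentile(W[m][:,2],97),'red',red.sum(),np.median(side_angle(W[red],q)) if red.any() else '')
s=dict(np.load('/tmp/top.npz')); W=world(s); px=s['pixels'].astype(int)
T=s['cam_to_world'];K=s['mtx']
def onplane(uv,z):
    d=np.c_[(uv-[K[0,2],K[1,2]])/K[0,0],np.ones(len(uv))]@T[:3,:3].T; return T[:3,3]+d*((z-T[2,3])/d[:,2])[:,None]
m=np.zeros(px.shape[:2],np.uint8); m[188:255,210:266]=(px[188:255,210:266].sum(-1)>510)
n,l,st,_=cv2.connectedComponentsWithStats(m);k=1+st[1:,4].argmax(); v,u=np.nonzero(l==k)
print('stand',cv2.minAreaRect((onplane(np.c_[u,v],.01)[:,:2]*1000).astype(np.float32)))
m=np.zeros(px.shape[:2],np.uint8); m[185:280,290:400]=(px[185:280,290:400].sum(-1)<230)
n,l,st,_=cv2.connectedComponentsWithStats(m);k=1+st[1:,4].argmax(); v,u=np.nonzero(l==k)
print('mat',cv2.minAreaRect((onplane(np.c_[u,v],.003)[:,:2]*1000).astype(np.float32)))
E
```

```text
top 704 [ 0.5291 -0.0889 -0.0946] -5.42228396907761 0.1487515382035524 ztop 0.05116540117220866 red 39 59.54922745484225
side 729 [ 0.5325 -0.0877 -0.0917] -5.256658203121946 0.14854946818186893 ztop 0.04902399820084885 red 20 59.10722610530814
stand ((539.5521850585938, 247.75405883789062), (95.8882827758789, 166.34548950195312), 70.42359924316406)
mat ((525.7542724609375, -93.73609924316406), (257.7566833496094, 187.623291015625), 74.02471160888672)
```

servo_tool --moves "34 -73.5 0 0 0 0.194 70;34 -73.5 0 0 0 0.194 70;34 -73.5 0 0 0 0.194 70;34 -73.5 0 0 0 0.194 70;34 -73.5 0 0 0 0.194 70;34 -73.5 0 0 0 0.194 70;34 -73.5 0 0 0 0.194 70;34 -73.5 0 0 0 0.194 70;34 -73.5 0 0 0 0.194 70;34 -73.5 0 0 0 0.194 70;34 -73.5 0 0 0 0.194 70;34 -73.5 0 0 0 0.194 70;34 -73.5 0 0 0 0.194 70;34 -73.5 0 0 0 0.194 70;34 -73.5 0 0 0 0.194 70;34 -73.5 0 0 0 0.194 70;34 -73.5 0 0 0 0.194 70;34 -73.5 0 0 0 0.194 70;34 -73.5 0 0 0 0.194 70;34 -73.5 0 0 0 0.194 70"

```text
time: 1.77
eef_pos: [0.532, -0.0936, 0.1991]
eef_rot: [-3.139, 0.001, 3.044]
contact_force: [0.2, 0.5, 0.7]
width: 0.0595
finger_force: 0.0
```

```bash
cat >> h.py <<'E'
def wl(name='wrist',c0=(.53,-.088),z=.025,rad=.1,zmax=.06,pic=None,zmin=.018):
    s=snap(name); W=world(s); px=s['pixels'].astype(int);b,g,r=np.moveaxis(px,-1,0)
    if pic: cv2.imwrite('pics/'+pic,s['pixels'])
    m=(s['range_z']>0)&(W[...,2]>zmin)&(W[...,2]<zmax)&(np.hypot(W[...,0]-c0[0],W[...,1]-c0[1])<rad)
    m&=(px.sum(-1)>300)|(b>r+40)|(r>g+40)|(g>r+25)
    q,L=fitlog(W[m],z,c0,-.09)
    red=m&(r>g+40)&(r>b+40); grn=m&(g>r+25)&(g>b+10)
    out=[name,int(m.sum()),q.round(4),round(L,4),'ztop',np.percentile(W[m][:,2],97).round(4)]
    for k,mm in(('red',red),('grn',grn)):
        if mm.sum()>8: out+=[k,int(mm.sum()),np.percentile(side_angle(W[mm],q,z),[5,50,95]).round(1)]
    print(*out); return s,W,q
E
python3 - <<'E'
from h import *
wl(pic='w1.png'); s=bot.sense(); print(s['eef_pos'],s['eef_rot'],s['joints'].round(2))
E
```

```text
wrist 6475 [ 0.5284 -0.0884 -0.0934] 0.1453 ztop 0.0459 red 284 [57.8 64.7 83.8]
[ 0.53252604 -0.09522678  0.19896369] [-3.13803925e+00  1.22977517e-03  3.04150737e+00] [-0.06  0.38  0.21  1.8  -0.09  0.97  1.66]
```

View pics/w1.png

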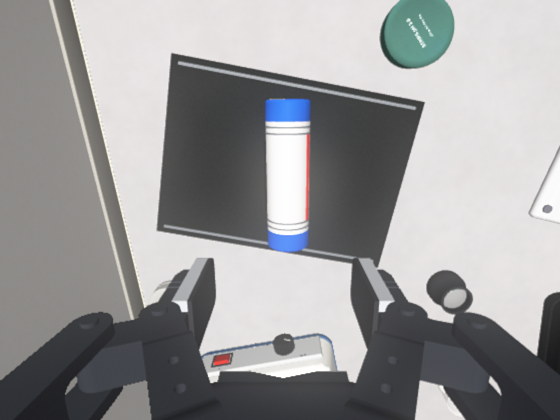

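The wrist view shows the logger at (288,175) between the finger lines, the red line on its right side (world +y), and the tin at (418,35), clear of the path. The position agrees with the top and side views, so I'll descend astride it.

servo_tool --moves "0 0 0 0 0 0 70;0 0 -3 0 0 0 70;0 0 -6 0 0 0 70;0 0 -9 0 0 0 70;0 0 -12 0 0 0 70;0 0 -14.5 0 0 0 70;0 0 -16.5 0 0 0 70;0 0 -17.8 0 0 0 70;0 0 -18.5 0 0 0 70;0 0 -18.9 0 0 0 70;0 0 -19 0 0 0 70;0 0 -19 0 0 0 70;0 0 -19 0 0 0 70"

```text
time: 2.9
eef_pos: [0.5315, -0.0874, 0.01]
eef_rot: [3.141, 0.001, 3.049]
contact_force: [0.4, 0.3, 0.4]
width: 0.0598
finger_force: 0.0
```

Run:
```python
from h import *
wl('wrist');wl('side'); s=bot.sense(); print(s['eef_pos'],s['eef_rot'],s['width'],s['contact_force'])
```

```text
wrist 25237 [ 0.5197 -0.0875 -0.0919] 0.1291 ztop 0.0458 red 976 [57.6 63.7 74.5]
side 675 [ 0.5324 -0.0879 -0.1014] 0.1485 ztop 0.0487 red 21 [51.  56.5 64. ]
[ 0.53144191 -0.08751049  0.00999894] [3.14153380e+00 1.35544280e-03 3.04890091e+00] 0.05979871982493093 [ 0.09835647  0.46231695 -0.17126951]
```

servo_tool --moves "0 0 0 0 0 0 62;0.03 0.3 0 0 0 0 62;0.05 0.5 0 0 0 0 62;0.07 0.8 0 0 0 0 62;0.1 1.1 0 0 0 0 62;0.13 1.4 0 0 0 0 62;0.16 1.7 0 0 0 0 62;0.19 2.0 0 0 0 0 62;0.21 2.3 0 0 0 0 62;0.24 2.6 0 0 0 0 62;0.27 2.9 0 0 0 0 62;0.3 3.2 0 0 0 0 62;0.32 3.4 0 0 0 0 62;0.33 3.5 0 0 0 0 62;0.33 3.5 0 0 0 0 62;0.33 3.5 0 0 0 0 62"

```text
time: 4.33
eef_pos: [0.5343, -0.0529, 0.0109]
eef_rot: [-3.141, 0.001, 3.048]
contact_force: [-6.5, -0.6, 25.4]
width: 0.053
finger_force: 12.7
```

Run:
```python
from h import *
c=(.534,-.055)
s,_,_=wl('wrist',c,pic='w2.png');wl('side',c); wl('top',c);s=bot.sense(); print(s['eef_pos'],s['eef_rot'],s['width'],s['contact_force'])
```

```text
wrist 22522 [ 0.5208 -0.0785 -0.103 ] 0.1298 ztop 0.0458 red 355 [83.8 87.  97.2]
side 521 [ 0.537  -0.0785 -0.1124] 0.1411 ztop 0.0496Traceback (most recent call last):
  File "<stdin>", line 3, in <module>
  File "h.py", line 28, in wl
    q,L=fitlog(W[m],z,c0,-.09)
        ~~~~~~^^^^^^^^^^^^^^^^
  File "h.py", line 18, in fitlog
    mid=(np.percentile(t,1)+np.percentile(t,99))/2
         ~~~~~~~~~~~~~^^^^^
    return _quantile_unchecked(
        a, q, axis, out, overwrite_input, method, keepdims, weights)
    return _ureduce(a,
                    func=_quantile_ureduce_func,
    ...<5 lines>...
                    overwrite_input=overwrite_input,
                    method=method)
    r = func(a, **kwargs)
    result = _quantile(arr,
                       quantiles=q,
    ...<2 lines>...
                       out=out,
                       weights=wgt)
    slices_having_nans = np.isnan(arr[-1, ...])
                                  ~~~^^^^^^^^^
IndexError: index -1 is out of bounds for axis 0 with size 0
```

View pics/w2.png

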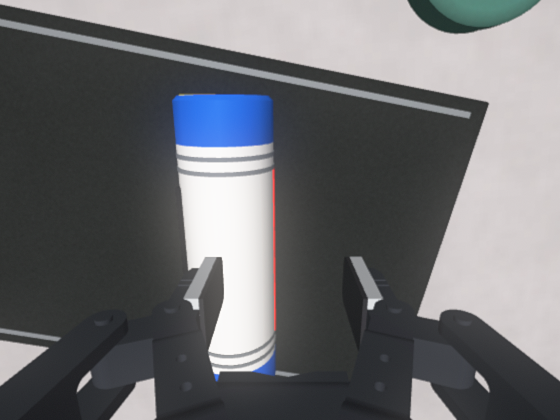

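Run:
```python
from h import *
s=dict(np.load('/tmp/wrist.npz')); W=world(s); print(s['mtx'][0,0])
for u,v in((215,262),(205,275),(195,300),(350,262),(365,275),(375,305),(240,200),(225,110),(195,200),(225,150),(225,250),(260,350)): print(u,v,W[v,u].round(4),s['pixels'][v,u])
print(bot.sense()['contact_force'],bot.sense()['torque'])
s=dict(np.load('/tmp/side.npz'));cv2.imwrite('pics/s2.png',cv2.resize(s['pixels'][180:290,130:280],None,fx=5,fy=5,interpolation=cv2.INTER_CUBIC))
```

```text
346.80430127270085
215 262 [ 0.5201 -0.0785  0.0547] [ 99 101 103]
205 275 [ 0.5199 -0.0802  0.0661] [167 166 165]
195 300 [ 0.5207 -0.0801  0.0823] [232 230 228]
350 262 [ 0.5259 -0.0236  0.0534] [45 44 44]
365 275 [ 0.5258 -0.0202  0.0656] [153 150 149]
375 305 [ 0.524  -0.0223  0.0886] [59 56 54]
240 200 [ 0.498  -0.0668  0.0435] [244 245 247]
225 110 [ 0.4615 -0.0679  0.0434] [241 126  55]
195 200 [ 0.4967 -0.086   0.0418] [245 246 247]
225 150 [ 0.4767 -0.07    0.044 ] [249 249 249]
225 250 [ 0.5193 -0.0759  0.0448] [249 250 251]
260 350 [ 0.5761 -0.0674  0.0396] [185 186 187]
[-6.31514992  0.44698478 25.33605287] [-0.68168451  1.43525955 -0.1973221 ]
```

View pics/s2.png

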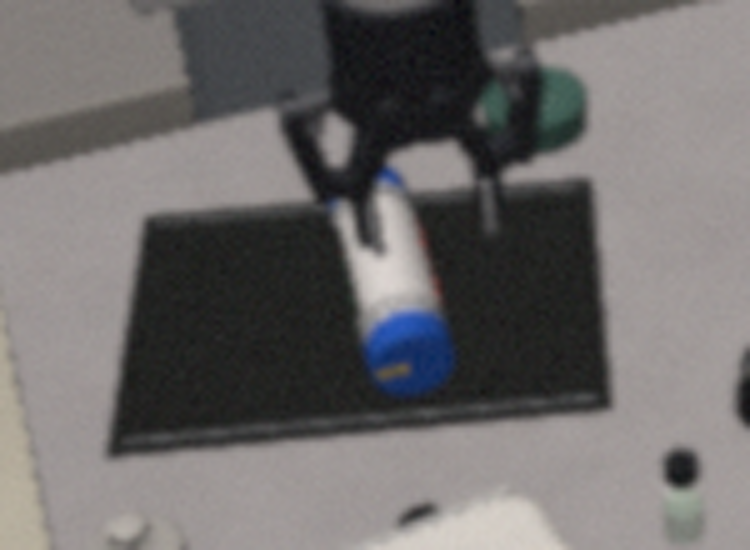

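Run:
```python
from h import *
s=dict(np.load('/tmp/wrist.npz')); W=world(s); print('cam',s['cam_to_world'].round(3).tolist())
for v in range(250,275,3): print(v,[tuple((W[v,u]*1000).round().astype(int).tolist()) for u in range(343,372,7)])
s=dict(np.load('/tmp/side.npz')); W=world(s)
for v in range(214,232,2): print(v,[tuple((W[v,u]*1000).round().astype(int).tolist()) for u in (226,227,228,229,230)])
```

```text
cam [[0.094, 0.955, 0.283, 0.462], [0.996, -0.09, -0.027, -0.045], [-0.0, 0.284, -0.959, 0.184], [0.0, 0.0, 0.0, 1.0]]
250 [(544, -19, 1), (544, -15, 1), (544, -11, 1), (545, -7, 2), (545, -3, 2)]
253 [(545, -19, 2), (546, -15, 1), (546, -11, 1), (547, -7, 1), (547, -3, 2)]
256 [(547, -19, 2), (547, -15, 2), (548, -11, 1), (548, -7, 3), (549, -3, 0)]
259 [(549, -19, 1), (525, -23, 51), (526, -20, 51), (551, -7, 0), (551, -3, 1)]
262 [(530, -25, 45), (526, -24, 53), (526, -21, 54), (552, -7, 2), (552, -3, 2)]
265 [(531, -25, 46), (525, -24, 57), (525, -22, 58), (526, -19, 57), (554, -3, 2)]
268 [(532, -26, 46), (525, -25, 60), (526, -22, 60), (525, -20, 61), (530, -15, 52)]
271 [(534, -25, 45), (526, -25, 61), (526, -23, 62), (526, -20, 62), (531, -15, 54)]
274 [(535, -26, 46), (528, -25, 60), (525, -23, 66), (526, -21, 65), (530, -16, 57)]
214 [(553, -25, 97), (546, -21, 90), (553, -20, 95), (551, -17, 92), (549, -14, 90)]
216 [(545, -24, 84), (546, -22, 84), (546, -19, 82), (543, -16, 79), (544, -13, 79)]
218 [(548, -25, 79), (550, -23, 80), (548, -20, 77), (546, -17, 75), (547, -14, 75)]
220 [(543, -25, 69), (549, -24, 73), (546, -20, 70), (544, -17, 66), (543, -14, 65)]
222 [(547, -27, 65), (550, -24, 66), (546, -21, 63), (547, -18, 62), (545, -15, 59)]
224 [(540, -26, 52), (549, -25, 59), (548, -22, 58), (487, -5, 3), (490, -3, 4)]
226 [(490, -15, 2), (547, -25, 51), (548, -23, 51), (494, -8, 2), (498, -6, 5)]
228 [(501, -18, 4), (499, -15, 1), (504, -13, 5), (504, -10, 3), (505, -8, 3)]
230 [(508, -21, 3), (511, -18, 4), (512, -16, 5), (510, -12, 1), (516, -11, 6)]
```

The finger tips sit at z ≈ 0.047, though the reported TCP is at 0.011. Both cameras agree, and so does the 25 N load on top of the logger. The left finger is on top at (215,262), and the logger has only rolled about 25°. I'll back off and check the tip offset in free air.

servo_tool --moves "0 0 1 0 0 0 62;0 0 3 0 0 0 66;0 -0.8 5 0 0 0 70;-0.1 -1.8 6 0 0 0 72;-0.2 -2.4 6 0 0 0 72;-0.2 -2.6 6 0 0 0 72;-0.2 -2.6 6 0 0 0 72;-0.2 -2.6 6 0 0 0 72"

```text
time: 5.15
eef_pos: [0.5315, -0.0784, 0.0681]
eef_rot: [3.141, -0.002, 3.048]
contact_force: [0.4, -0.5, 0.1]
width: 0.0615
finger_force: 0.0
```

Run:
```python
from h import *
c=(.532,-.078)
s,W,q=wl('wrist',c);wl('side',c)
e=bot.sense(); print(e['eef_pos'],e['eef_rot'],e['width'],e['contact_force'])
p=e['eef_pos']
m=(s['range_z']>0)&(W[...,2]>.06)&(abs(W[...,0]-p[0])<.015)&(abs(W[...,1]-p[1])<.06)
print('tip z',np.percentile(W[m][:,2],[0,1,3,10]), np.percentile(W[m][:,1],[1,99]))
```

```text
wrist 15647 [ 0.5288 -0.0784 -0.0925] 0.145 ztop 0.0457 red 158 [81.3 85.4 88.5]
side 641 [ 0.5333 -0.078  -0.1016] 0.1485 ztop 0.0489
[ 0.53171109 -0.07808605  0.06825346] [ 3.14137806e+00 -1.65453184e-03  3.04911521e+00] 0.06134942214090248 [ 0.42346441 -0.55272876 -0.44689711]
tip z [0.10308542 0.10954201 0.11519342 0.13006982] [-0.13555081 -0.01876244]
```

Run:
```python
from h import *
s=dict(np.load('/tmp/wrist.npz')); W=world(s)
for u,v in((280,380),(280,400),(280,415),(230,400),(330,400),(180,340),(185,385),(100,320),(205,270),(355,270)): print(u,v,W[v,u].round(4),s['range_z'][v,u])
T=s['cam_to_world'];print(T[:3,3])
```

```text
280 380 [ 0.5209 -0.0774  0.1743] 0.0815337
280 400 [ 0.5197 -0.0772  0.1814] 0.07446812
280 415 [ 0.5211 -0.0773  0.1839] 0.07242307
230 400 [ 0.5192 -0.0881  0.1809] 0.0750871
330 400 [ 0.522  -0.0664  0.1801] 0.07597795
180 340 [ 0.5119 -0.1012  0.1687] 0.085006244
185 385 [ 0.5123 -0.0961  0.1831] 0.07115913
100 320 [ 0.5156 -0.1312  0.151 ] 0.1038898
205 270 [ 0.519  -0.1077  0.1154] 0.13835989
355 270 [ 0.5288 -0.0467  0.1073] 0.14725006
[ 0.45955673 -0.0709905   0.24121492]
```

The whole gripper, body included, sits about 35 mm higher than the reported pose. I'll allow for that and descend astride again.

servo_tool --moves "0 0 -1.5 0 0 0 72;0 0 -3.5 0 0 0 72;0 0 -5.5 0 0 0 72;0 0 -7 0 0 0 72;0 0 -8 0 0 0 72;0 0 -8.6 0 0 0 72;0 0 -9 0 0 0 72;0 0 -9 0 0 0 72;0 0 -9 0 0 0 72"

```text
time: 6.0
eef_pos: [0.5326, -0.0786, -0.0204]
eef_rot: [-3.142, 0.001, 3.049]
contact_force: [0.6, 0.4, 0.3]
width: 0.0617
finger_force: 0.0
```

Run:
```python
from h import *
s,W,q=wl('wrist',(.532,-.078),pic='w3.png');wl('side',(.532,-.078))
e=bot.sense(); print(e['eef_pos'],e['width'],e['contact_force'])
for v in range(240,275,4): print(v,[tuple((W[v,u]*1000).round().astype(int).tolist()) for u in (350,355,360,365)])
```

```text
wrist 32590 [ 0.5069 -0.0764 -0.0941] 0.102 ztop 0.0458 red 337 [81.5 85.4 87.9]
side 528 [ 0.5503 -0.08   -0.1169] 0.1136 ztop 0.0488
[ 0.53275189 -0.07862773 -0.0201171 ] 0.06148644212537889 [0.02220611 0.49949137 0.05405282]
240 [(523, -46, 2), (523, -43, 1), (523, -41, 1), (524, -39, 2)]
244 [(525, -46, 2), (525, -43, 1), (526, -41, 1), (526, -38, 0)]
248 [(527, -46, 1), (527, -43, 1), (527, -41, 1), (528, -38, 0)]
252 [(529, -46, 1), (529, -43, 2), (530, -41, 0), (530, -39, 2)]
256 [(531, -46, 2), (531, -43, 1), (532, -41, 1), (532, -39, 2)]
260 [(534, -46, 1), (526, -46, 17), (524, -45, 21), (524, -43, 21)]
264 [(535, -46, 1), (527, -47, 18), (524, -46, 25), (524, -44, 24)]
268 [(537, -46, 2), (529, -47, 18), (524, -46, 28), (524, -45, 28)]
272 [(540, -46, 1), (531, -47, 19), (526, -46, 28), (524, -45, 32)]
```

View pics/w3.png

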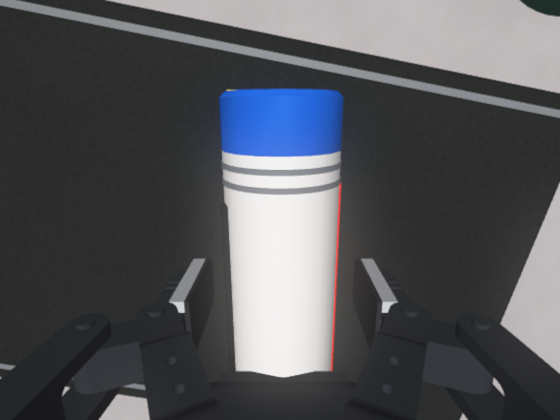

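The tips are now beside the logger at (195,265) and (370,265), z ≈ 0.016, with the logger centred between them. I'll go 6 mm lower, narrow the opening and push it along +y.

servo_tool --moves "0 0 -0.4 0 0 0 68;0 0 -0.6 0 0 0 62;0.03 0.3 -0.6 0 0 0 62;0.05 0.5 -0.6 0 0 0 62;0.07 0.8 -0.6 0 0 0 62;0.1 1.1 -0.6 0 0 0 62;0.13 1.4 -0.6 0 0 0 62;0.16 1.7 -0.6 0 0 0 62;0.19 2.0 -0.6 0 0 0 62;0.21 2.3 -0.6 0 0 0 62;0.24 2.6 -0.6 0 0 0 62;0.27 2.9 -0.6 0 0 0 62;0.3 3.2 -0.6 0 0 0 62;0.32 3.4 -0.6 0 0 0 62;0.33 3.5 -0.6 0 0 0 62;0.33 3.5 -0.6 0 0 0 62;0.33 3.5 -0.6 0 0 0 62"

```text
time: 7.52
eef_pos: [0.5355, -0.0436, -0.0268]
eef_rot: [-3.141, -0.0, 3.049]
contact_force: [-0.2, -0.1, 0.6]
width: 0.0529
finger_force: 0.0
```

Run:
```python
from h import *
c=(.535,-.045)
s,W,q=wl('wrist',c,pic='w4.png');wl('side',c)
e=bot.sense(); print(e['eef_pos'],e['width'],e['contact_force'])
```

```text
wrist 31484 [ 0.5072 -0.0421 -0.0932] 0.0966 ztop 0.0459 red 619 [-13.9  -2.9   7.6] grn 4188 [-21.9  -2.6  15.9]
side 475 [ 0.5594 -0.0458 -0.093 ] 0.1024 ztop 0.049 grn 76 [-24.6  -5.5  13.1]
[ 0.53549594 -0.04378367 -0.02680816] 0.052657445985854937 [0.66049699 0.67186344 0.0688107 ]
```

View pics/w4.png

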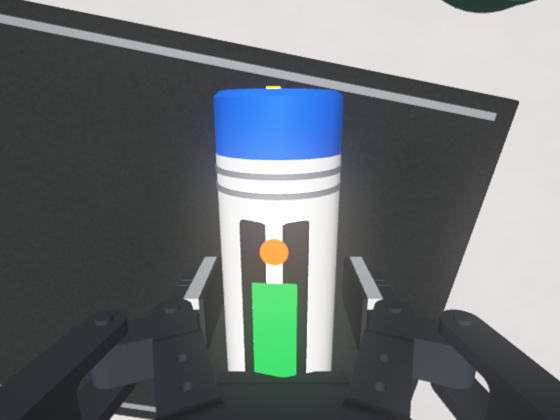

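The display is up: green screen at (275,330), tick at (273,88), about 3° off the top. The logger is centred to about 1 mm, so I'll close.

servo_tool --moves "0 0 0 0 0 0 54;0 0 0 0 0 0 50;0 0 0 0 0 0 45;0 0 0 0 0 0 40;0 0 0 0 0 0 30;0 0 0 0 0 0 30"

```text
time: 8.12
eef_pos: [0.5356, -0.0439, -0.0265]
eef_rot: [-3.141, 0.0, 3.048]
contact_force: [-1.0, -0.5, 4.8]
width: 0.0426
finger_force: 60.1
```

Run:
```python
from h import *
c=(.535,-.045)
s,W,q=wl('wrist',c);wl('side',c)
e=bot.sense(); print(e['eef_pos'],e['eef_rot'],e['width'],e['finger_force'],e['contact_force'],e['joints'].round(2))
```

```text
wrist 31321 [ 0.5075 -0.0408 -0.0928] 0.0969 ztop 0.0459 red 611 [-11.8  -1.    9.6] grn 4225 [-19.8  -1.1  17.8]
side 466 [ 0.5589 -0.0449 -0.0891] 0.1036 ztop 0.0495 grn 77 [-22.2  -2.7  16. ]
[ 0.53556287 -0.0438602  -0.02652297] [-3.14144491e+00  2.48580119e-04  3.04839202e+00] 0.042352080067515674 60.13333082199097 [-1.88988986 -0.40519355  5.16070938] [-0.09  0.69  0.13  2.03 -0.19  0.43  1.66]
```

```bash
cat >> h.py <<'E'
from scipy.spatial.transform import Rotation as Ro
def restR(psi,tilt=25):
    return Ro.from_euler('z',psi,degrees=True)*Ro.from_euler('y',-tilt,degrees=True)
E
python3 - <<'E'
from h import *
e=bot.sense(); Rt=Ro.from_euler('xyz',e['eef_rot']); 
Rlog=Ro.from_euler('z',-.0935)  # logger frame now
s=dict(np.load('/tmp/wrist.npz')); T=s['cam_to_world']
Lc=np.array([.5352,-.0442,.025]); M=np.eye(4);M[:3,:3]=Rlog.as_matrix();M[:3,3]=Lc
np.save('/tmp/cam_log.npy',np.linalg.inv(T)@M)
R2=restR(-19.6); D=R2*Rlog.inv(); print('rotvec',D.as_rotvec())
off=Lc-e['eef_pos']  # rotates with tool (hyp tool) 
rest=np.array([.5396,.2478,.103]); 
for h in(.12,.08,0):
    c=rest+R2.apply([0,0,h]); print(h,c,'tool-hyp shift cm',100*(c-D.apply(off)-e['eef_pos']),'base-hyp',100*(c-off-e['eef_pos']))
E
```

```text
rotvec [-0.09452039 -0.42710958 -0.24461998]
0.12 [0.49182432 0.26481216 0.21175693] tool-hyp shift cm [-2.28194482 30.16184843 19.17235135] base-hyp [-4.3375682  30.90121551 18.67569344]
0.08 [0.50774955 0.25914144 0.17550462] tool-hyp shift cm [-0.68942208 29.59477659 15.5471202 ] base-hyp [-2.74504547 30.33414367 15.0504623 ]
0 [0.5396 0.2478 0.103 ] tool-hyp shift cm [ 2.49562338 28.46063292  8.29665791] base-hyp [ 0.44 29.2   7.8 ]
```

servo_tool --moves "0 0 1 0 0 0 30;0 0 3 0 0 0 30;0 0 6 0 0 0 30;0 0.5 9 0 0 0 30;0 2.5 12 0 0 -0.03 30;-0.2 5 14.5 -0.01 -0.04 -0.06 30;-0.4 8 16 -0.02 -0.1 -0.1 30;-0.6 11 16.5 -0.04 -0.16 -0.13 30;-0.8 14 16.5 -0.05 -0.22 -0.16 30;-1 17 16.5 -0.06 -0.28 -0.18 30;-1.1 20 16.5 -0.07 -0.34 -0.2 30;-1.2 23 16.5 -0.08 -0.38 -0.22 30;-1.2 25.5 16.5 -0.09 -0.41 -0.24 30;-1.2 27.5 16.5 -0.095 -0.427 -0.245 30;-1.2 28.8 16.5 -0.095 -0.427 -0.245 30;-1.2 29.5 16.5 -0.095 -0.427 -0.245 30;-1.2 29.8 16.5 -0.095 -0.427 -0.245 30;-1.2 29.8 16.5 -0.095 -0.427 -0.245 30;-1.2 29.8 16.5 -0.095 -0.427 -0.245 30"

```text
time: 9.8
eef_pos: [0.5239, 0.2522, 0.1385]
eef_rot: [-3.141, 0.436, 2.797]
contact_force: [0.1, -0.4, -2.9]
width: 0.0423
finger_force: 61.7
```

Run:
```python
from h import *
e=bot.sense(); print(e['eef_pos'],e['eef_rot'],e['width'],e['finger_force'],e['joints'].round(2),e['contact_force'])
s=snap('wrist'); cv2.imwrite('pics/w5.png',s['pixels']); snap('side')
M=s['cam_to_world']@np.load('/tmp/cam_log.npy'); print('logger est',M[:3,3],'axis',M[:3,0],'up',M[:3,2])
r=restR(-19.6).as_matrix(); print('want',r[:,0],r[:,2]); print('tool z',Ro.from_euler('xyz',e['eef_rot']).as_matrix()[:,2])
t=snap('top');
cv2.imwrite('pics/t5.png',np.hstack([cv2.resize(t['pixels'][170:270,190:290],(400,400),interpolation=cv2.INTER_CUBIC),cv2.resize(dict(np.load('/tmp/side.npz'))['pixels'][140:260,270:390],(400,400),interpolation=cv2.INTER_CUBIC)]))
```

```text
[0.523883   0.25216995 0.13846425] [-3.14060354  0.43585419  2.79696516] 0.04232299421082058 61.72466039657593 [-1.28  0.52  0.72  2.08  0.09  0.42  0.48] [ 0.11022355 -0.41640966 -2.92067008]
logger est [0.50209429 0.25950009 0.18513438] axis [ 0.85322031 -0.30648218  0.42199974] up [-0.3968601   0.14347982  0.90659561]
want [ 0.85379401 -0.30402237  0.42261826] [-0.39813068  0.14176796  0.90630779]
tool z [ 0.39702663 -0.1435644  -0.9065093 ]
```

View pics/w5.png

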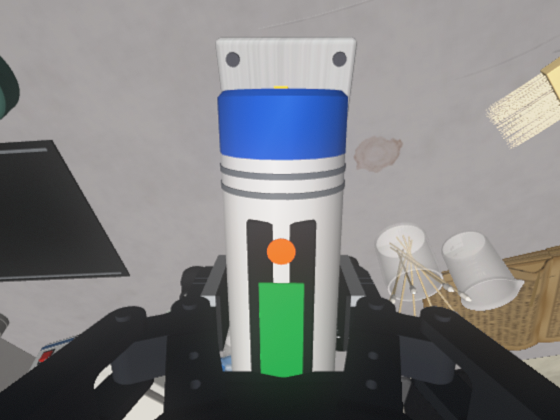

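The wrist view shows the logger held display-out at (282,235) and the stand's low edge with its bolts at (233,58) and (340,58), centred behind it. I'll use those bolts and the plate corners to refine the stand pose.

Run:
```python
from h import *
s=dict(np.load('/tmp/wrist.npz')); T=s['cam_to_world'];K=s['mtx']; px=s['pixels'].astype(int);g=px.sum(-1)
def onp(uv,z):
    uv=np.atleast_2d(np.float64(uv)); d=np.c_[(uv-[K[0,2],K[1,2]])/K[0,0],np.ones(len(uv))]@T[:3,:3].T; return T[:3,3]+d*((z-T[2,3])/d[:,2])[:,None]
m=np.zeros(g.shape,np.uint8); dk=(g<300); m[45:72,222:350]=dk[45:72,222:350]
n,l,st,ce=cv2.connectedComponentsWithStats(m); b=[(st[i,4],ce[i]) for i in range(1,n) if st[i,4]>40]; print(b)
B=onp([c for _,c in b],.01); print('bolts',B)
c=onp([[217.5,39],[355.5,39]],.01); print('corners',c,np.linalg.norm(c[0]-c[1]))
for p in (B,c):
    d=p[np.argmin(p[:,1])]-p[np.argmax(p[:,1])]; print('psi',np.degrees(np.arctan2(d[1],d[0]))+90,np.linalg.norm(d))
psi=np.radians(-19.6); mid=c.mean(0); print('centre',mid[:2]+.085*np.array([np.cos(psi),np.sin(psi)]), 'z there',world(s)[55,286])
```

```text
[(np.int32(125), array([232.544,  58.944])), (np.int32(133), array([339.26315789,  58.4887218 ]))]
bolts [[0.45887609 0.23805411 0.01      ]
 [0.48419658 0.30941682 0.01      ]]
corners [[0.44339652 0.23401825 0.01      ]
 [0.47536249 0.32293036 0.01      ]] 0.09448378345342055
psi -19.535399129813356 0.07572161627984132
psi -19.77468769869627 0.09448378345342055
centre [0.53945439 0.24996092] z there [0.46998161 0.27439661 0.00733889]
```

View pics/t5.png

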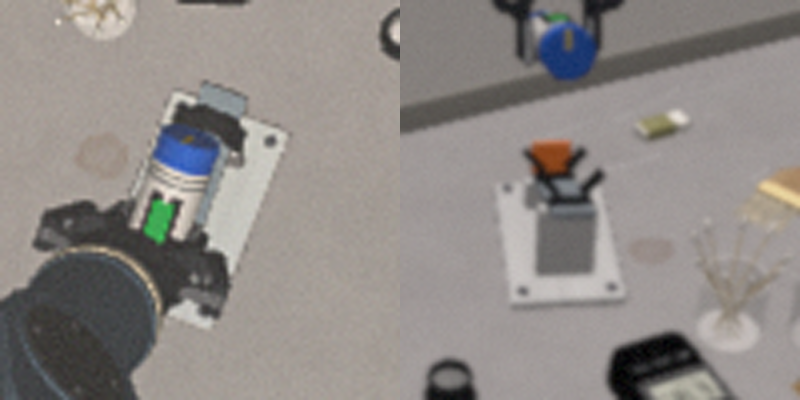

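Top and wrist views agree on the stand: centre about (0.5395, 0.249), yaw −19.6°. I'll approach to 10 mm above the seat and 5 mm up-slope.

servo_tool --moves "0.5 -0.1 -0.9 0 0 0 30;1.1 -0.3 -2.1 0 0 0 30;1.8 -0.5 -3.4 0 0 0 30;2.5 -0.7 -4.7 0 0 0 30;3.1 -0.87 -5.8 0 0 0 30;3.5 -1 -6.6 0 0 0 30;3.7 -1.05 -7 0 0 0 30;3.77 -1.06 -7.1 0 0 0 30;3.77 -1.06 -7.1 0 0 0 30;3.77 -1.06 -7.1 0 0 0 30"

```text
time: 10.78
eef_pos: [0.5613, 0.244, 0.0675]
eef_rot: [-3.141, 0.436, 2.8]
contact_force: [0.3, 0.5, -3.0]
width: 0.0423
finger_force: 61.7
```

```bash
cat > st.py <<'E'
from h import *
e=bot.sense(); print(e['eef_pos'],e['eef_rot'],e['width'],e['joints'].round(2),e['contact_force'])
s=snap('wrist'); M=s['cam_to_world']@np.load('/tmp/cam_log.npy'); r=restR(-19.6).as_matrix()
print('logger in rest mm',1000*(M[:3,3]-[.5395,.249,.103])@r,'force in rest',e['contact_force']@r)
E
python3 st.py
python3 - <<'E'
from h import *
s=snap('side');cv2.imwrite('pics/s6.png',cv2.resize(s['pixels'][150:250,270:390],(720,600),interpolation=cv2.INTER_CUBIC))
E
```

```text
[0.56127743 0.24403533 0.0675405 ] [-3.1412728   0.43649648  2.79996405] 0.042251953425217946 [-1.12  0.65  0.61  2.09  0.05  0.25  0.52] [ 0.34438697  0.45468121 -2.98588275]
logger in rest mm [ 3.99568685  2.10336396 10.4963705 ] force in rest [-1.10608631  0.54386097 -2.77878058]
```

View pics/s6.png

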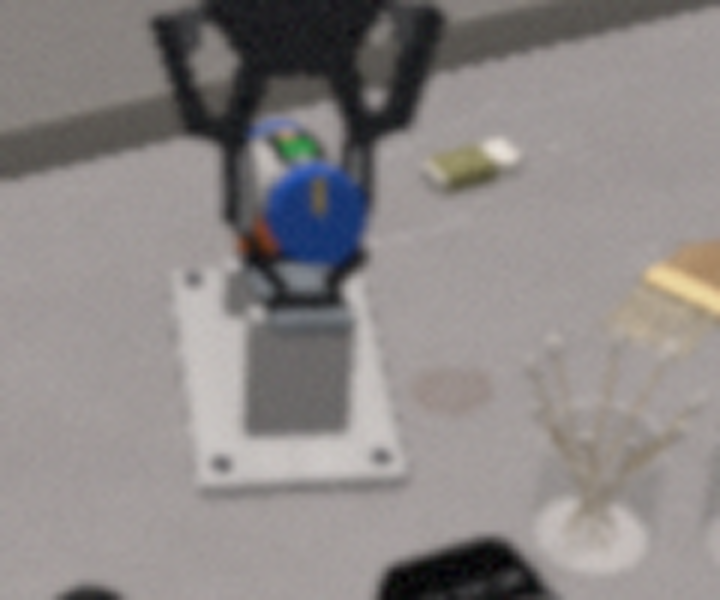

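The logger's end (318,213) sits about 2 mm to the +y side of the V centre, which matches the computed offset. I'll correct that and lower slowly.

servo_tool --moves "-0.03 -0.1 0 0 0 0 30;-0.07 -0.19 0 0 0 0 30;0.01 -0.22 -0.18 0 0 0 30;0.09 -0.25 -0.36 0 0 0 30;0.17 -0.28 -0.54 0 0 0 30;0.24 -0.3 -0.68 0 0 0 30;0.29 -0.32 -0.82 0 0 0 30;0.31 -0.33 -0.88 0 0 0 30;0.31 -0.33 -0.88 0 0 0 30;0.31 -0.33 -0.88 0 0 0 30"

```text
time: 11.72
eef_pos: [0.5643, 0.2404, 0.0583]
eef_rot: [-3.141, 0.436, 2.8]
contact_force: [0.1, -0.6, -3.1]
width: 0.0423
finger_force: 62.0
```

```bash
python3 st.py
```

```text
[0.56434128 0.24043232 0.05832157] [-3.14062676  0.43627652  2.79994331] 0.04232298585028716 [-1.11  0.66  0.6   2.09  0.05  0.23  0.52] [ 0.12738758 -0.60223917 -3.12094368]
logger in rest mm [ 3.81345544 -0.22536507  0.41105541] force in rest [-1.02711086 -0.52461154 -2.96463068]
```

servo_tool --moves "0.02 -0.01 -0.05 0 0 0 30;0.04 -0.01 -0.09 0 0 0 30;0.06 -0.02 -0.14 0 0 0 30;0.08 -0.03 -0.18 0 0 0 30;0.08 -0.03 -0.18 0 0 0 30"

```text
time: 12.18
eef_pos: [0.5645, 0.2402, 0.0579]
eef_rot: [3.141, 0.436, 2.799]
contact_force: [-16.8, 0.5, 24.3]
width: 0.0423
finger_force: 65.1
```

```bash
python3 st.py
```

```text
[0.56453963 0.24019043 0.05785043] [3.14134123 0.43590154 2.79915411] 0.04234749178622749 [-1.1   0.66  0.59  2.09  0.05  0.23  0.52] [-16.84553679   0.49565723  24.26250008]
logger in rest mm [ 3.82845109 -0.41157536 -0.13376526] force in rest [-4.27953361 -5.18392417 28.76628614]
```

It is seated in the saddles. I'll ease off the pressure and slide it down-slope to the stop.

servo_tool --moves "-0.03 0.01 0.07 0 0 0 30;-0.05 0.02 0.11 0 0 0 30;-0.1 0.03 0.09 0 0 0 30;-0.14 0.05 0.07 0 0 0 30;-0.18 0.06 0.05 0 0 0 30;-0.22 0.08 0.03 0 0 0 30;-0.27 0.1 0 0 0 0 30;-0.31 0.11 -0.02 0 0 0 30;-0.35 0.13 -0.04 0 0 0 30;-0.35 0.13 -0.04 0 0 0 30"

```text
time: 13.07
eef_pos: [0.5636, 0.2405, 0.0576]
eef_rot: [3.141, 0.439, 2.798]
contact_force: [0.9, -4.7, 10.5]
width: 0.0422
finger_force: 62.7
```

```bash
python3 st.py
```

```text
[0.56361362 0.24051237 0.05756586] [3.14086653 0.4392857  2.79771444] 0.0421832336954952 [-1.11  0.66  0.6   2.1   0.05  0.22  0.52] [ 0.89017671 -4.69911195 10.45960461]
logger in rest mm [ 2.66018814 -0.41172737  0.02791583] force in rest [ 6.60908261 -4.12822226  8.45903093]
```

servo_tool --moves "-0.08 0.03 -0.02 0 0 0 30;-0.13 0.05 -0.04 0 0 0 30;-0.17 0.06 -0.06 0 0 0 30;-0.17 0.06 -0.06 0 0 0 30;-0.17 0.06 -0.06 0 0 0 30"

```text
time: 13.53
eef_pos: [0.5626, 0.2409, 0.0571]
eef_rot: [3.141, 0.44, 2.797]
contact_force: [5.6, -6.3, 7.4]
width: 0.0426
finger_force: 62.3
```

```bash
python3 st.py;  python3 - <<'E'
from h import *
s=snap('side');cv2.imwrite('pics/s7.png',cv2.resize(s['pixels'][160:230,290:370],(640,560),interpolation=cv2.INTER_CUBIC))
E
```

```text
[0.56261016 0.240918   0.05712686] [3.14055284 0.44017473 2.79731365] 0.04260343289405924 [-1.11  0.66  0.6   2.1   0.05  0.22  0.51] [ 5.60026546 -6.29681816  7.35171115]
logger in rest mm [ 1.47849359 -0.40982567  0.08466009] force in rest [ 9.80281405 -4.05334664  3.54058849]
```

servo_tool --moves "-0.08 0.03 -0.03 0 0 0 30;-0.13 0.05 -0.06 0 0 0 30;-0.17 0.06 -0.08 0 0 0 30;-0.17 0.06 -0.08 0 0 0 30;-0.17 0.06 -0.08 0 0 0 30"

```text
time: 14.05
eef_pos: [0.5626, 0.2409, 0.0572]
eef_rot: [3.139, 0.443, 2.796]
contact_force: [11.8, -8.9, 7.2]
width: 0.0426
finger_force: 62.1
```

```bash
python3 st.py;  python3 - <<'E'
from h import *
s=dict(np.load('/tmp/wrist.npz')); W=world(s); px=s['pixels'].astype(int);b,g,r=np.moveaxis(px,-1,0)
q=1000*(W-[.5395,.249,.103])@restR(-19.6).as_matrix(); ok=s['range_z']>0
o=ok&(r>b+60)&(r>g+50)&(q[...,0]<-60); bl=ok&(b>r+60)&(q[...,0]<-40)&(abs(q[...,1])<25)&(q[...,2]>0)
print('orange',o.sum(), np.percentile(q[o],[2,50,98],axis=0).round(1) if o.any() else '')
print('blue',bl.sum(),np.percentile(q[bl],[1,50,99],axis=0).round(1))
v,u=np.nonzero(o); print(np.c_[u,v].min(0) if o.any() else'',np.c_[u,v].max(0) if o.any() else '')
E
```

```text
[0.56261664 0.24093054 0.05723165] [3.13923212 0.44253098 2.79573015] 0.042638032214942674 [-1.12  0.67  0.6   2.1   0.05  0.22  0.51] [11.79078535 -8.94117599  7.23767755]
logger in rest mm [ 1.40490433 -0.4238803   0.16161874] force in rest [15.84399407 -4.46786403  0.59771782]
orange 1381 [[-81.3 -16.4  -9.5]
 [-79.    0.3  -7.8]
 [-76.8  17.2  -6.4]]
blue 8693 [[-75.3 -19.3   6. ]
 [-66.    0.4  18. ]
 [-55.9  20.3  21. ]]
[231  75] [331  89]
```

Further push only raises the force and nothing moves, and the cap end is at −75 mm, so it is against the stop. I'll ease the push a little and release.

servo_tool --moves "0.1 -0.04 0.05 0 0 0 30;0.21 -0.08 0.11 0 0 0 30;0.21 -0.08 0.11 0 0 0 48;0.21 -0.08 0.11 0 0 0 52;0.21 -0.08 0.11 0 0 0 56;0.21 -0.08 0.11 0 0 0 62;0.21 -0.08 0.11 0 0 0 70;0.21 -0.08 0.11 0 0 0 75;0.21 -0.08 0.11 0 0 0 75"

```text
time: 14.85
eef_pos: [0.5602, 0.2423, 0.0558]
eef_rot: [-3.141, 0.436, 2.801]
contact_force: [-0.1, -0.2, -0.1]
width: 0.0641
finger_force: 0.0
```

```bash
cat > chk.py <<'E'
from h import *
e=bot.sense(); print(e['eef_pos'],e['width'],e['contact_force'],e['joints'].round(2))
for n in('wrist','side','top'):
    s=snap(n); W=world(s); px=s['pixels'].astype(int);b,g,r=np.moveaxis(px,-1,0)
    q=1000*(W-[.5395,.249,.103])@restR(-19.6).as_matrix(); ok=(s['range_z']>0)&(abs(q[...,0])<80)&(abs(q[...,1])<26)&(q[...,2]>-5)&(q[...,2]<32)
    bl=ok&(b>r+60); gr=ok&(g>r+40)&(g>b+40)
    print(n,'blue',bl.sum(),np.percentile(q[bl],[1,50,99],axis=0).round(1).tolist() if bl.sum()>5 else '')
    if gr.sum()>5: c=np.median(q[gr],axis=0); print('  green',gr.sum(),c.round(1),'raw deg',np.degrees(np.arctan2(c[1],c[2])).round(1))
    w=ok&(px.sum(-1)>500)
    if w.sum()>20:
        P=q[w|bl]; f=lambda p:np.hypot(P[:,1]-p[0]-p[2]*P[:,0],P[:,2]-p[1]-p[3]*P[:,0])-22
        p=least_squares(f,[0,0,0,0],loss='soft_l1',f_scale=2).x; print('  axis y,z',p[:2].round(1),'slopes deg',np.degrees(p[2:]).round(1), 'disp deg',np.degrees(np.arctan2(c[1]-p[0]-p[2]*c[0],c[2]-p[1]-p[3]*c[0])).round(1) if gr.sum()>5 else'')
E
python3 chk.py
```

```text
[0.56017224 0.24226953 0.05576668] 0.06410088894026794 [-0.13472948 -0.21806125 -0.12206284] [-1.11  0.66  0.6   2.1   0.05  0.22  0.51]
wrist blue 8492 [[-75.3, -19.2, 6.2], [-65.9, 0.5, 18.0], [-55.9, 20.3, 21.1]]
  green 3701 [ 0.1 -0.2 20.4] raw deg -0.5
  axis y,z [ 0.5 -1.9] slopes deg [0.1 0.1] disp deg -1.7
side blue 114 [[57.8, -19.7, -4.6], [74.8, -4.0, 7.5], [79.1, 17.5, 22.1]]
  green 10 [ 9.6 -0.7 22.7] raw deg -1.8
top blue 93 [[55.2, -20.4, 6.1], [67.1, -2.8, 17.8], [76.8, 18.2, 24.8]]
  green 48 [17.3 -0.7 21.1] raw deg -1.8
  axis y,z [ 1.4 -1.6] slopes deg [-1.3  0.9] disp deg -4.3
```

Seated, level in the V, with the display about 2° off. I'll retreat straight out of the stand.

servo_tool --moves "-0.2 0.07 0.5 0 0 0 80;-0.6 0.2 1.4 0 0 0 80;-1.2 0.43 2.7 0 0 0 80;-2 0.7 4.5 0 0 0 80;-2.8 1 6.3 0 0 0 80;-3.6 1.3 8.2 0 0 0 80;-4.4 1.6 10 0 0 0 80;-5.2 1.85 11.8 0 0 0 80;-5.6 2 12.7 0 0 0 80;-5.6 2 12.7 0 0 0 80;-5.6 2 12.7 0 0 0 80"

```text
time: 15.92
eef_pos: [0.5041, 0.2625, 0.1831]
eef_rot: [3.141, 0.436, 2.8]
contact_force: [0.4, 0.9, 0.0]
width: 0.0683
finger_force: 0.0
```

```bash
python3 chk.py
python3 - <<'E'
from h import *
t=dict(np.load('/tmp/top.npz'))
print(bot.sign_off())
E
```

```text
[0.50414976 0.26249585 0.18308963] 0.06829029484173885 [0.41933475 0.9073546  0.04600679] [-1.39  0.44  0.79  2.05  0.12  0.54  0.44]
wrist blue 2695 [[-75.1, -19.7, 6.2], [-59.8, 0.1, 17.8], [72.1, 20.3, 21.1]]
  green 1221 [ 6.2  0.1 20.4] raw deg 0.2
  axis y,z [ 0.3 -1.9] slopes deg [0. 0.] disp deg -0.5
side blue 119 [[59.7, -19.8, -4.8], [75.7, -4.4, 6.0], [79.7, 17.3, 22.3]]
  green 10 [11.5 -0.7 22.8] raw deg -1.6
top blue 95 [[-58.0, -20.4, 4.6], [65.8, -2.4, 18.3], [76.8, 16.7, 25.9]]
  green 75 [ 9.6 -0.6 21.6] raw deg -1.7
  axis y,z [-0.3 -0.3] slopes deg [ 1.  -0.3] disp deg -1.3
the job is handed in; nothing more can be done
None
```

The logger was rolled display-up on the mat and now lies in both saddles against the foot stop, released, with the display within about 2° of straight out; handed in at about 16 s — though my first push pressed a finger on its top with about 25 N (the gripper sat about 35 mm higher than reported), and I viewed 11 pictures against the limit of 10.

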